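Seat and lock the carburettor's chamber cap

ROBOT

A 6-joint arm with a two-finger parallel gripper is mounted at the origin on the work surface. World frame = base frame: x ahead of the robot, y to its left, z up, the work surface at z = 0. Lengths are in m, angles in rad, forces in N, time in s.
With the tool pointing down it reaches from about 0.35 to 0.975 m from the base axis. Payload 4.9 kg.
Tool frame: the origin (TCP) lies midway between the tips of the shut fingers; the grasp point (between the pads) lies 19 mm behind it; z points along the fingers, y is the line along which they close (so a half turn about z gives the same grasp; the last joint's range is limited). The gripper opens to 85 mm and grips with 20 to 120 N. Pads are 22 mm wide; open, the fingers measure 114 mm over their backs; the gripper's body (76 mm by 85 mm) begins 54 mm behind the grasp point. The pads swing forward as they close: fully open they stand 13 mm farther back than shut.
Start: joints at [-1.349, 0.053, 1.613, -0, 1.476, -0.119], TCP at [0.209, -0.589, 0.231] pointing down, gripper open.
Joint ranges: [-3.01, 3.01], [-1.01, 2.22], [0.06, 2.58], [-1.02, 4.17], [0.09, 2.62], [-3.14, 3.14]. Speed limits (rad/s): [2.57, 2.57, 3.14, 3.14, 3.14, 3.14].

INTERFACE

Orientations are given as a unit quaternion [w, x, y, z].
In Python, from plant import manip gives the robot as it stands.
- The arm moves only by the tool shift_gripper, called after "Emit:" as name(argument=value, ...), one argument or row to a line, values as JSON. Schema: {"type":"object","properties":{"moves":{"type":"array","items":{"type":"array","items":{"type":"number"},"minItems":7,"maxItems":7},"minItems":1,"maxItems":5},"only":{"type":"string"},"quiet":{"type":"boolean"},"lines":{"type":"string"}},"required":["moves"],"additionalProperties":false}. moves is a list of rows, 1 to 5 of them, each of 7 numbers: the opening from 0.0 (shut) to 1.0 (fully open), then dx, dy, dz in shares of the most that a row can go, 1 being 62.5 mm, then a rotation vector rx, ry, rz in units of 0.05 rad; each row shifts and turns the commanded pose from where the row before left it, along the tool's axes as they then stand; what a row does not reach is not made up. A row lasts 1/8 s, in which the tool goes at most 0.0625 m and 0.188 rad, less where a joint would pass 70% of its speed; a pose out of reach is approached as far as the arm can. The fingers move at their own pace and stop on an object; the grip force is fixed at half the most. Time passes only in rows, so rows that do not move let the fingers close. The tool returns the time, the measured TCP pose, the force, the opening and the grip force at its end. only (a regular expression) keeps the lines of the reply that match it, lines (a string "A,B") keeps lines A to B, and quiet returns only ok. Input that does not fit is refused with a message, and nothing moves.
- manip.state(): the state, without advancing time (a new reading comes with each control period).
- manip.grab_frame(name): name is "scene" or "top" or "wrist"; returns the picture (384x512x3 uint8, red, green, blue); there is no depth.
- manip.camera_params(name): a dict with "intrinsics" (3x3 intrinsics, pixels), "k1" (the pictures are not rectified: a ray, as slopes to the right and down, at radius r is drawn at 1 + k1 r^2 times it, then the intrinsics apply), "xyz" and "orientation" of the camera in the world. Camera axes: x right, y down, z forward; pixel columns grow to the right and rows downward; lengths in m; the calibration is good to about 2 mm. A picture is of the moment at which its call begins: read the wrist's pose just before it. camera_params takes no time and is no camera call; for the wrist camera it gives the pose at the moment of the call.
- manip.job_done(): hands the job in; it is judged then, once.
The state is a dict: "time": time; "joint_pos": joint angles; "joint_vel": joint speeds; "joint_efforts": joint torques, N m; "tool_pos": TCP position; "tool_rot": TCP orientation; "contact_force": force on the tool from outside, world axes, zero at the start; "ft_torque": the same for the moment, N m; "gripper_width": opening from 0.0 (shut) to 1.0 (fully open); "grasp_force": force on a finger pad.
Only numpy, scipy, OpenCV 4.12 (cv2) and the standard library are available. Lean on these libraries where they do the work, as an engineer would, in place of code of your own. Each camera call takes 0.05 s, during which the arm holds its last target. There are 200 camera calls.

TASK

The cap of the carburettor on the bench stand is sitting high, with its three brass ears riding on the chamber rim. Pressing down only lightly, turn it by its black bar until the ears drop into the three rim notches and it is fully home; then push the red retaining arm round by its pin until it is against its stop, over the edge of the cap. Never force the cap, down or round, and leave the float bowl, screwdriver, wrench and travel mug where they are.

Things in the scene. Friction and masses are not known exactly. Their poses are not given: they have to be found in the camera images.
- carb: Grey carburettor fixed on a steel stand plate (130 x 200 x 12 mm). Origin on the table under the chamber's axis. The chamber opens upwards: inner floor at z = 94 mm; around it a rim wall, inner radius 37, outer 50 mm, top at z = 102 mm. The red arm's steel post (radius 8 mm) stands 72 mm from the axis on the +y side. A bore of radius 25.5 mm in the floor guides the cap's spigot.
- notch0 (a point): Middle of the rim notch on the carb's +x axis, 43.5 mm from the chamber's axis, at the height of the rim's top (z = 102 mm). The three notches are equal, cut right through the rim wall, 8 mm deep with black floors at z = 94 mm, 17 mm wide at the inside, wider outside.
- notch1 (a point): The same for the notch at +120 degrees (anticlockwise from above).
- notch2 (a point): The same for the notch at -120 degrees.
- cap: Loose aluminium cap, about 130 g, not to be lifted out. Origin on its axis at the underside of disc and ears. Disc of radius 35 mm, 8 mm thick, with three equal ears; below it a spigot, radius 24 mm, 16 mm long, stays in the bore and keeps the cap centred. Riding on the rim its origin is 102 mm above the table; fully home, 94 mm. It may be turned either way.
- cap_bar (a point): Top centre of the cap's black grip bar, 32 mm above the cap's origin on its axis. The bar lies along the cap's x axis, is 36 mm long and 10 mm thick and stands 24 mm above the disc's top.
- ear0 (a point): Top of the brass ear on the cap's +x axis, 43.5 mm from the cap's axis, 7 mm above the cap's origin. Ears are 11 mm wide, 7 mm thick and reach to radius 47 mm. Any ear may go into any notch, so the nearest notches are at most 60 degrees of turning away; about 4 degrees of play either way once in.
- ear1 (a point): The same for the ear at +120 degrees.
- ear2 (a point): The same for the ear at -120 degrees.
- keeper (a joint): Red retaining arm, 50 mm long from pivot to tip, 14 mm wide, 6 mm thick, underside 105.5 mm above the table: clears a seated cap by 3.5 mm, blocked by a high one. In rad: 0 = along the carb's +x, parked; grows clockwise from above to the stop at 1.57, pointing at the chamber's axis with its tip over the cap's edge. Starts at 0 to 0.3; light friction (0.04 N m), stays where left.
- keeper_pivot (a point): Pivot of the red arm on its top face, 111.5 mm above the table and 72 mm from the chamber's axis on the carb's +y side.
- keeper_pin (a point): Top centre of the steel pin standing on the red arm, 32 mm from the pivot towards the tip; the pin is 10 mm thick and stands 26 mm above the arm, its top 137.5 mm above the table.
- bowl: Loose aluminium float bowl, an open box of 75 x 60 x 40 mm; origin at the centre of its underside. Leave alone.
- driver: Loose screwdriver with orange handle, lying. Leave alone.
- wrench: Loose steel wrench, lying. Leave alone.
- mug: Loose copper-coloured travel mug with black lid, 76 mm across, 190 mm tall; origin at the centre of its underside. Leave alone.
- piston (a joint): Snug piston in the bore, hidden just under the cap's spigot; value in m, 0 at the start, about 0.008 with the cap home. It drags: the cap goes down only when pressed with 3 to 4 N besides its weight; the piston stays where it is left. So the cap does not drop by its own weight.

How it is judged:
On the way, in this order (a step that is already met when the one before it is completed fails the run):
1. the cap has dropped home: its three ears in the notches, level (z of cap in the frame of carb below 0.0965 m and horizontal distance between cap and carb below 0.004 m and angle between cap's own z axis and vertical below 0.06 rad), for 0.2 s.
2. the red arm is swung over the seated cap (value of joint keeper above 1.3 rad), for 0.2 s.
At the end, for the whole second after the job is handed in: The cap is home with its ears in the notches (origin within 2.5 mm of the seated height, within 4 mm of the chamber's axis, tilted less than 0.06 rad) and at rest, and the red arm is swung over it (joint above 1.3 of 1.57 rad) (all of step 1 and linear speed of cap below 0.02 m/s and value of joint keeper above 1.3 rad); the robot touches nothing.
It fails at once if the cap is forced, down or round: more than 100 N between it and the carburettor (contact force between cap and carb above 100 N).
It fails at once if the float bowl, screwdriver, wrench or mug is moved more than 30 mm (distance of any of bowl, driver, wrench, mug from where it was at the start of the episode above 0.03 m).
It also fails if it takes over 72 s, if anything falls off the work surface, if the arm or the gripper's body presses on something with over 40 N, if the wrist force passes 120 N, or if a joint passes its speed limit or range.

## Working session

There is one attempt and no reset: what is moved stays moved. The work goes in short steps, Python scripts to look and compute and a tool call to move; the robot and the scene stay as the last step left them, time stands still between calls to the robot, and variables do not carry over. Pictures are saved under pics/ and viewed, at most 10 in all, crops included, and the job is handed in when it is done.

```bash
ls; mkdir -p pics
```

Run:
```python
from plant import manip
import cv2
for n in ("scene","top"):
    im=manip.grab_frame(n); cv2.imwrite(f"pics/{n}0.png",im[:,:,::-1]); print(n,manip.camera_params(n))
print(manip.state())
```

```text
pics
plant.py
scene {'intrinsics': array([[464.01472489,   0.        , 252.74179696],
       [  0.        , 464.01472489, 189.46232829],
       [  0.        ,   0.        ,   1.        ]]), 'k1': -0.12155612132872484, 'xyz': array([1.22737732, 0.57145343, 1.30823357]), 'orientation': array([-0.13272468,  0.39051821,  0.86528818, -0.28487901])}
top {'intrinsics': array([[420.75137398,   0.        , 259.40930556],
       [  0.        , 420.75137398, 201.10572105],
       [  0.        ,   0.        ,   1.        ]]), 'k1': -0.02909532084666961, 'xyz': array([0.4670204 , 0.00911463, 1.20668692]), 'orientation': array([-0.01752855,  0.70936578, -0.70398466,  0.02997569])}
{'time': 0.1, 'joint_pos': array([-1.34901467e+00,  5.33102678e-02,  1.61415278e+00, -3.19883882e-05,
        1.47598896e+00, -1.19022121e-01]), 'joint_vel': array([-0.00092   , -0.00118586, -0.00530495, -0.00068459,  0.00128066,
        0.00088937]), 'joint_efforts': array([ 4.07483194e-04, -3.94899344e+01, -3.71364534e+01, -4.86587624e-05,
        3.89180146e-03, -3.53819723e-05]), 'tool_pos': array([ 0.20875785, -0.58851138,  0.23017625]), 'tool_rot': array([-9.27630683e-04,  9.85516010e-01,  1.69579863e-01, -6.36454227e-05]), 'contact_force': array([-0.07791754, -0.11466874,  0.52725588]), 'ft_torque': array([ 0.01072822, -0.00596895, -0.01482775]), 'grasp_force': 0.0, 'gripper_width': 0.9978080955379812}
```
View pics/top0.png

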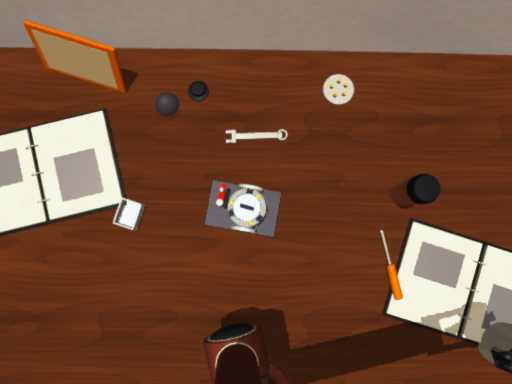

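View pics/scene0.png

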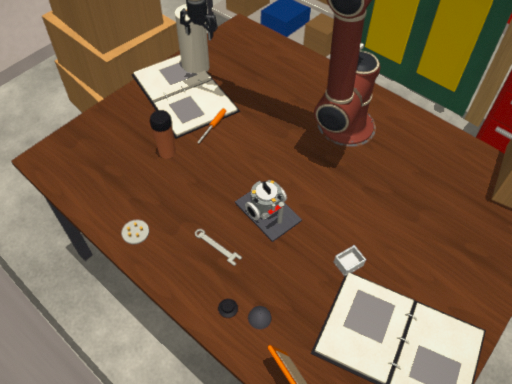

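The top view shows the carburettor at about (247,207) with the red arm to its left at (221,195). The wrench is at (256,135), the mug at (424,188), the driver at (392,270) and the bowl at (129,213). Next I'll locate the carb and bring the wrist camera over it.

Create h.py:
```python
import numpy as np, cv2
from plant import manip
from scipy.spatial.transform import Rotation as R
def rot(q): return R.from_quat(np.r_[q[1:],q[0]])
def pix2w(p,uv,z):
    K=p["intrinsics"]; d=np.array([p["k1"],0,0,0.])
    n=cv2.undistortPoints(np.array(uv,float).reshape(-1,1,2),K,d)[:,0]
    v=rot(p["orientation"]).apply(np.c_[n,np.ones(len(n))])
    return p["xyz"]+v*((z-p["xyz"][2])/v[:,2])[:,None]
def w2pix(p,X):
    Rm=rot(p["orientation"]).inv()
    c=Rm.apply(np.atleast_2d(X)-p["xyz"])
    return cv2.projectPoints(c,np.zeros(3),np.zeros(3),p["intrinsics"],np.array([p["k1"],0,0,0.]))[0][:,0]
def delta(xyz):
    s=manip.state(); return rot(s["tool_rot"]).inv().apply(np.array(xyz)-s["tool_pos"])
```

Run:
```python
from h import *
p=manip.camera_params("top")
print(pix2w(p,[(247,207)],.11),pix2w(p,[(221,187),(220,202)],.1115))
s=manip.state();w=manip.camera_params("wrist");t=rot(s["tool_rot"])
print("cam in tool",t.inv().apply(w["xyz"]-s["tool_pos"]),(t.inv()*rot(w["orientation"])).as_matrix().round(3),w["intrinsics"],w["k1"])
print(t.as_matrix().round(3))
```

```text
[[0.52522494 0.0223283  0.11      ]] [[0.57689876 0.09066202 0.1115    ]
 [0.53762418 0.09274577 0.1115    ]]
cam in tool [ 0.08426311 -0.00038654 -0.14280437] [[ 0.001 -0.946 -0.325]
 [ 1.     0.     0.   ]
 [-0.    -0.325  0.946]] [[267.36886192   0.         257.82991052]
 [  0.         267.36886192 193.74711358]
 [  0.           0.           1.        ]] -0.035050905615614726
[[ 0.942  0.334 -0.   ]
 [ 0.334 -0.942  0.002]
 [ 0.    -0.002 -1.   ]]
```

Careful with the scale: shifts go in shares of 62.5 mm and turns go in units of 0.05 rad. That gives: 0.042 m is 0.672, -0.039 m is -0.624.

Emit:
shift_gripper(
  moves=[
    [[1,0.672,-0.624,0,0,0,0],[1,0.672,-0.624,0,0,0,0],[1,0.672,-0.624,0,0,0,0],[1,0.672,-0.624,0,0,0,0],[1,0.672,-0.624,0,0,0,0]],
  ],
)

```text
refused: moves[0]: the value is too short (schema: minItems 7). Nothing was moved.
```

I used the wrong layout. The manual says a list of rows, each a list of 7 numbers; once more.

Emit:
shift_gripper(
  moves=[
    [1,0.672,-0.624,0,0,0,0],
    [1,0.672,-0.624,0,0,0,0],
    [1,0.672,-0.624,0,0,0,0],
    [1,0.672,-0.624,0,0,0,0],
    [1,0.672,-0.624,0,0,0,0],
  ],
)

```text
time: 0.72
tool_pos: [0.342, -0.3332, 0.2308]
tool_rot: [-0.0, 0.986, 0.169, 0.0]
contact_force: [0.9, -0.1, 0.5]
gripper_width: 0.998
grasp_force: 0.0
```

Emit:
shift_gripper(
  moves=[
    [1,0.672,-0.624,0,0,0,0],
    [1,0.672,-0.624,0,0,0,0],
    [1,0.672,-0.624,0,0,0,0],
    [1,0.672,-0.624,0,0,0,0],
    [1,0.672,-0.624,0,0,0,0],
  ],
)

```text
time: 1.35
tool_pos: [0.4747, -0.0792, 0.231]
tool_rot: [0.0, 0.986, 0.17, -0.0]
contact_force: [0.7, 0.1, -0.7]
gripper_width: 1.001
grasp_force: 0.0
```

Emit:
shift_gripper(
  moves=[
    [1,0.672,-0.624,0,0,0,0],
    [1,0.672,-0.624,0,0,0,0],
    [1,0,0,0,0,0,-3.6],
    [1,0,0,0,0,0,-3.6],
    [1,0,0,0,0,0,-3.6],
  ],
)

```text
time: 1.98
tool_pos: [0.5272, 0.0209, 0.2306]
tool_rot: [-0.0, 0.903, 0.429, -0.001]
contact_force: [0.2, -0.4, 0.9]
gripper_width: 1.001
grasp_force: 0.0
```

Emit:
shift_gripper(
  moves=[
    [1,0,0,0,0,0,-3.6],
    [1,0,0,0,0,0,-3.6],
    [1,0,0,0,0,0,-3.6],
    [1,0,0,0,0,0,-3],
    [1,0,0,0,0,0,0],
  ],
)

```text
time: 2.6
tool_pos: [0.5272, 0.0205, 0.2308]
tool_rot: [-0.0, 0.708, 0.706, -0.0]
contact_force: [0.9, 0.2, 0.4]
gripper_width: 1.0
grasp_force: 0.0
```

Run:
```python
from h import *
s=manip.state();im=manip.grab_frame("wrist"); p=manip.camera_params("wrist")
cv2.imwrite("pics/w1.png",cv2.resize(im[:,:,::-1],(800,600),interpolation=cv2.INTER_CUBIC))
print(s["tool_pos"],s["joint_pos"],p["xyz"]);print(w2pix(p,[[.525,.022,.11]])*800/512)
print(rot(s["tool_rot"]).as_matrix().round(3))
```

```text
[0.5271776  0.02053446 0.23077138] [-1.02168240e-01 -1.81538432e-01  1.83731502e+00 -1.96222187e-05
  1.48674097e+00 -1.00422315e-01] [0.52777948 0.10487816 0.37367308]
[[399.20504199 291.60839971]]
[[ 0.002  1.    -0.001]
 [ 1.    -0.002  0.   ]
 [ 0.    -0.001 -1.   ]]
```

View pics/w1.png

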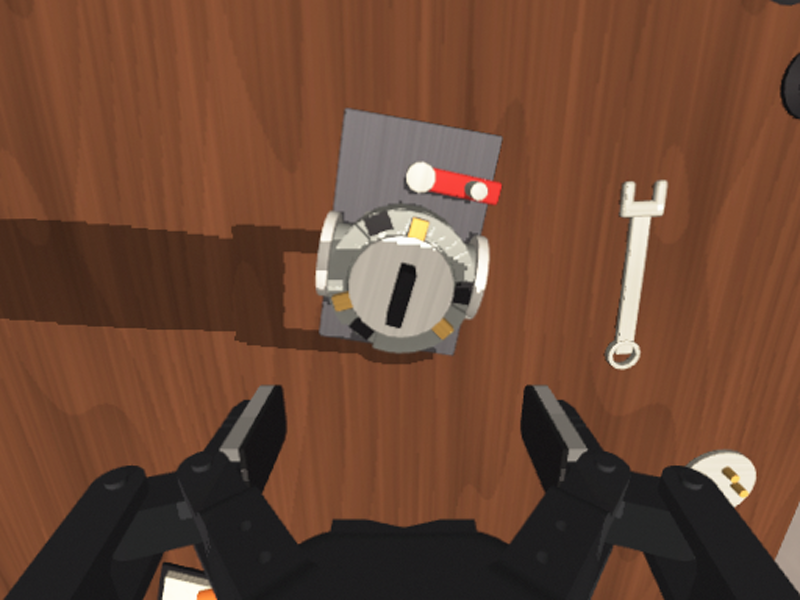

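The wrist view (800 px scale) shows brass ears at (418,229), (342,301) and (442,329). The black notches are at (379,222), (464,291) and (361,328), the bar runs from (408,267) to (392,325), the pivot is at (421,177) and the pin at (479,191).

Run:
```python
from h import *
p=manip.camera_params("wrist"); k=512/800
def f(u,z): return pix2w(p,np.array(u)*k,z)
e=f([(418,229),(342,301),(442,329)],.109); n=f([(379,222),(464,291),(361,328)],.094)
c=e.mean(0);print("ears",e,c,np.degrees(np.arctan2(*(e-c).T[1::-1])),np.linalg.norm((e-c)[:,:2],axis=1))
print("notch",n,n.mean(0),np.degrees(np.arctan2(*(n-c).T[1::-1])),np.linalg.norm((n-c)[:,:2],axis=1))
print("pivot",f([(421,177)],.1115+.0),"pin",f([(479,191)],.1375),"bar",f([(409,266),(394,327)],.134))
im=manip.grab_frame("wrist"); cr=cv2.resize(im[105:235,190:330,::-1],None,fx=4.6,fy=4.6,interpolation=cv2.INTER_CUBIC);print(cr.shape);cv2.imwrite("pics/w2.png",cr)
```

```text
ears [[ 0.53707295  0.06315365  0.109     ]
 [ 0.48665239  0.01517079  0.109     ]
 [ 0.55417315 -0.00520359  0.109     ]] [0.52596616 0.02437362 0.109     ] [  74.01803694 -166.82504947  -46.35838095] [0.04033921 0.04037654 0.04087108]
notch [[ 0.51163329  0.06549138  0.094     ]
 [ 0.57029293  0.01734258  0.094     ]
 [ 0.49705919 -0.0105602   0.094     ]] [0.52632847 0.02409125 0.094     ] [ 109.21758585   -9.01307359 -129.60701603] [0.04354424 0.04488093 0.04534297]
pivot [[0.53850764 0.09490588 0.1115    ]] pin [[0.56939295 0.08849323 0.1375    ]] bar [[0.53109897 0.04534094 0.134     ]
 [0.52191823 0.00658945 0.134     ]]
(598, 644, 3)
```

View pics/w2.png

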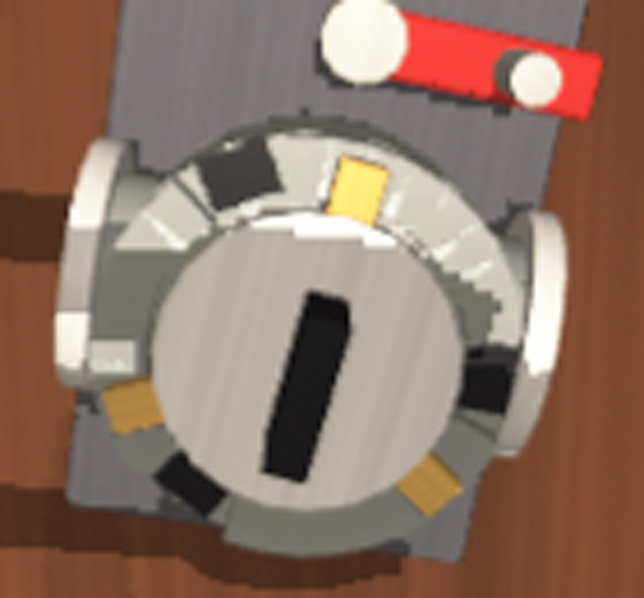

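Centre is about (0.526, 0.0243), carb yaw -10°, and the cap bar lies at 74°. The ears need about +36° anticlockwise. I'll line up with the bar and descend.

Converted, 0.0038 m is 0.0608, -0.0012 m is -0.0192, 0.14 rad is 2.8.

Emit:
shift_gripper(
  moves=[
    [0.45,0.0608,-0.0192,0,0,0,2.8],
    [0.45,0,0,0,0,0,2.8],
    [0.45,0,0,0.64,0,0,0],
    [0.45,0,0,0.64,0,0,0],
    [0.45,0,0,0,0,0,0],
  ],
)

```text
time: 3.32
tool_pos: [0.5235, 0.0246, 0.1474]
tool_rot: [-0.003, 0.799, 0.601, -0.003]
contact_force: [-0.3, 0.1, -0.4]
gripper_width: 0.449
grasp_force: 0.0
```

Run:
```python
from h import *
s=manip.state();print(delta([.526,.0243,.115]),rot(s["tool_rot"]).as_matrix().round(3))
im=manip.grab_frame("wrist");cv2.imwrite("pics/w3.png",im[:,:,::-1])
```

```text
[0.00048594 0.00277779 0.03237717] [[ 0.278  0.961 -0.008]
 [ 0.961 -0.278  0.001]
 [-0.001 -0.008 -1.   ]]
```

View pics/w3.png

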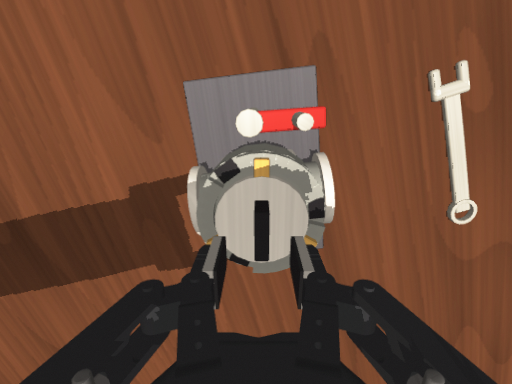

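The bar is vertical in the image at x≈262 and the finger midpoint is at ≈258.5, which agrees with the computed +2.8 mm in tool y. I'll descend and grip.

Emit:
shift_gripper(
  moves=[
    [0.45,0.008,0.0448,0.16,0,0,0],
    [0.45,0,0,0.192,0,0,0],
    [0.45,0,0,0.128,0,0,0],
    [0.45,0,0,0,0,0,0],
  ],
)

```text
time: 3.88
tool_pos: [0.5285, 0.0241, 0.1203]
tool_rot: [-0.001, 0.799, 0.601, -0.001]
contact_force: [-0.2, -0.5, 0.5]
gripper_width: 0.449
grasp_force: 0.0
```

```bash
python3 -c "
from h import *
print(delta([.526,.0243,.115]),rot(manip.state()['tool_rot']).as_matrix().round(3))"
```

```text
[-0.00046551 -0.00246508  0.00535133] [[ 0.276  0.961 -0.002]
 [ 0.961 -0.276  0.   ]
 [-0.    -0.002 -1.   ]]
```

Converted, -0.0025 m is -0.04, 0.005 m is 0.08.

Emit:
shift_gripper(
  moves=[
    [0.45,-0.008,-0.04,0.08,0,0,0],
    [0.45,0,0,0,0,0,0],
    [0.2,0,0,0,0,0,0],
    [0.2,0,0,0,0,0,0],
  ],
)

```text
time: 4.38
tool_pos: [0.5268, 0.0242, 0.1166]
tool_rot: [0.0, 0.799, 0.602, 0.0]
contact_force: [-0.8, -0.2, -0.6]
gripper_width: 0.196
grasp_force: 0.0
```

Emit:
shift_gripper(
  moves=[
    [0,0,0,0,0,0,0],
    [0,0,0,0,0,0,0],
    [0,0,0,0,0,0,0],
    [0,0,0,0,0,0,0],
  ],
)

```text
time: 4.88
tool_pos: [0.5269, 0.0242, 0.1167]
tool_rot: [0.0, 0.799, 0.602, 0.0]
contact_force: [-0.1, 0.6, 3.4]
gripper_width: 0.098
grasp_force: 61.8
```

```bash
python3 -c "
from h import *
print(delta([.526,.0243,.115]))"
```

```text
[-0.00015704 -0.00089538  0.00174484]
```

Emit:
shift_gripper(
  moves=[
    [0,0,0,0.0112,0,0,0],
    [0,0,0,0,0,0,0],
  ],
)

```text
time: 5.12
tool_pos: [0.5269, 0.0242, 0.1167]
tool_rot: [0.0, 0.799, 0.602, 0.0]
contact_force: [-1.5, -0.1, 7.0]
gripper_width: 0.1
grasp_force: 62.5
```

Emit:
shift_gripper(
  moves=[
    [0,0,0,0,0,0,-2],
    [0,0,0,0,0,0,-2],
    [0,0,0,0,0,0,0],
  ],
)

```text
time: 5.5
tool_pos: [0.527, 0.024, 0.1168]
tool_rot: [0.0, 0.735, 0.678, 0.0]
contact_force: [-1.7, -0.6, 7.3]
gripper_width: 0.1
grasp_force: 62.4
```

Emit:
shift_gripper(
  moves=[
    [0,0,0,0,0,0,-2],
    [0,0,0,0,0,0,-2],
    [0,0,0,0,0,0,-2],
    [0,0,0,0,0,0,-1],
    [0,0,0,0,0,0,0],
  ],
)

```text
time: 6.12
tool_pos: [0.5267, 0.0239, 0.1164]
tool_rot: [0.0, 0.605, 0.796, -0.0]
contact_force: [-1.5, -0.4, 5.1]
gripper_width: 0.099
grasp_force: 62.3
```

Emit:
shift_gripper(
  moves=[
    [0,0,0,0,0,0,-1],
    [0,0,0,0,0,0,0],
  ],
)

```text
time: 6.38
tool_pos: [0.5267, 0.024, 0.1159]
tool_rot: [0.0, 0.586, 0.811, -0.0]
contact_force: [-0.7, -0.9, 3.3]
gripper_width: 0.098
grasp_force: 61.9
```

```bash
python3 -c "
from h import *
m=rot(manip.state()['tool_rot']).as_matrix();print(np.degrees(np.arctan2(m[1,0],m[0,0])))"
```

```text
108.30710838313307
```

The force is easing and z is falling, so the ears are entering the notches. I'll centre the angle and press down gently.

Converted, 0.001 m is 0.016, -0.03 rad is -0.6.

Emit:
shift_gripper(
  moves=[
    [0,0,0,0.016,0,0,-0.6],
    [0,0,0,0.016,0,0,0],
    [0,0,0,0.016,0,0,0],
    [0,0,0,0,0,0,0],
  ],
)

```text
time: 6.88
tool_pos: [0.5266, 0.0242, 0.1124]
tool_rot: [0.0, 0.573, 0.819, 0.0]
contact_force: [-0.3, 0.3, 1.9]
gripper_width: 0.098
grasp_force: 61.8
```

Converted, 0.001 m is 0.016.

Emit:
shift_gripper(
  moves=[
    [0,0,0,0.016,0,0,0],
    [0,0,0,0.016,0,0,0],
    [0,0,0,0.016,0,0,0],
    [0,0,0,0,0,0,0],
  ],
)

```text
time: 7.38
tool_pos: [0.5266, 0.0242, 0.1095]
tool_rot: [0.0, 0.573, 0.819, 0.0]
contact_force: [1.5, -1.0, 2.2]
gripper_width: 0.1
grasp_force: 61.8
```

Emit:
shift_gripper(
  moves=[
    [0,0,0,0.0112,0,0,0],
    [0,0,0,0.0112,0,0,0],
    [0,0,0,0,0,0,0],
  ],
)

```text
time: 7.75
tool_pos: [0.5267, 0.0242, 0.1088]
tool_rot: [0.0, 0.573, 0.819, -0.0]
contact_force: [-0.1, -0.5, 4.2]
gripper_width: 0.096
grasp_force: 62.2
```

Emit:
shift_gripper(
  moves=[
    [0,0,0,0.016,0,0,0],
    [0,0,0,0,0,0,0],
  ],
)

```text
time: 8.0
tool_pos: [0.5267, 0.0242, 0.1088]
tool_rot: [-0.0, 0.573, 0.819, -0.0]
contact_force: [-2.5, -0.6, 11.0]
gripper_width: 0.103
grasp_force: 62.9
```

Emit:
shift_gripper(
  moves=[
    [0.3,0,0,-0.032,0,0,0],
    [0.3,0,0,0,0,0,0],
    [0.3,0,0,0,0,0,0],
    [0.3,0,0,-0.8,0,0,0],
    [0.3,0,0,-0.8,0,0,0],
  ],
)

```text
time: 8.62
tool_pos: [0.5257, 0.0243, 0.209]
tool_rot: [-0.001, 0.573, 0.819, -0.001]
contact_force: [-1.2, -1.3, 0.8]
gripper_width: 0.299
grasp_force: 0.0
```

Emit:
shift_gripper(
  moves=[
    [0,0,0,-0.16,0,0,0],
    [0,0,0,0,0,0,0],
    [0,0,0,0,0,0,0],
    [0,0,0,0,0,0,0],
  ],
)

```text
time: 9.12
tool_pos: [0.5256, 0.0243, 0.217]
tool_rot: [-0.002, 0.573, 0.819, -0.001]
contact_force: [-0.2, 0.6, 1.1]
gripper_width: -0.0
grasp_force: 0.0
```

```bash
python3 - <<'E'
from h import *
s=manip.state();p=manip.camera_params("wrist");im=manip.grab_frame("wrist");cv2.imwrite("pics/w4.png",cv2.resize(im[:,:,::-1],(800,600),interpolation=cv2.INTER_CUBIC))
print(rot(s["tool_rot"]).as_matrix().round(3))
c=np.array([.526,.0243,0]);a=np.radians(-10);y=np.array([-np.sin(a),np.cos(a),0]);pv=c+.072*y
for k in (0,.05,1.57):
    d=np.array([np.cos(a-k),np.sin(a-k),0]);X=pv+.032*d+[0,0,.1375];print(k,X,w2pix(p,[X])*800/512)
print(w2pix(p,[pv+[0,0,.1115]])*800/512)
E
```

```text
[[-0.343  0.939 -0.004]
 [ 0.939  0.343  0.   ]
 [ 0.002 -0.003 -1.   ]]
0 [0.57001652 0.08964942 0.1375    ] [[522.56357931 235.28106497]]
0.05 [0.56969941 0.08808133 0.1375    ] [[520.78286033 237.81181996]]
1.57 [0.53297102 0.0636879  0.1375    ] [[440.29566293 256.49434977]]
[[465.51820054 200.00535877]]
```

View pics/w4.png

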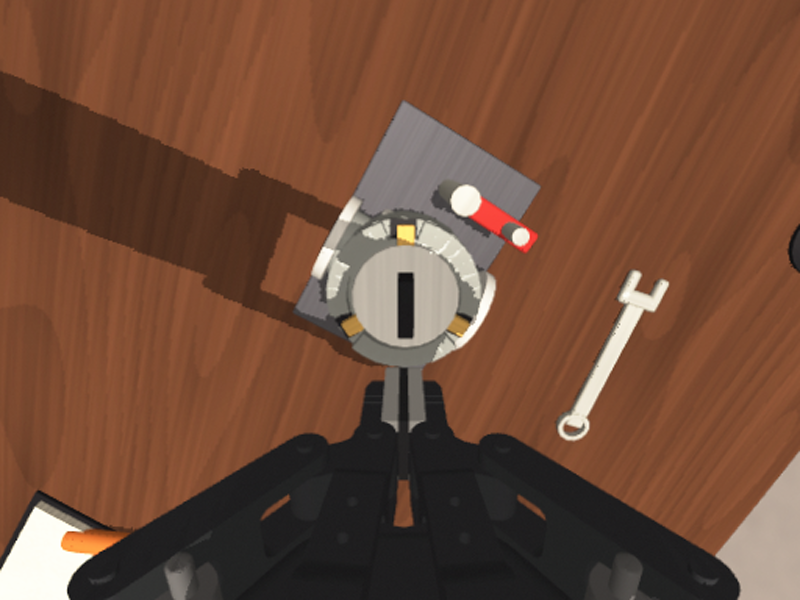

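The picture shows the cap home, with all ears in their notches and the bar vertical. The pin is at (520,237), which matches keeper ≈0.04. I'll move above the pin with the fingers straddling it along the tangent.

Converted, 0.0318 m is 0.5088, 0.0226 m is 0.3616, -0.17 rad is -3.4.

Emit:
shift_gripper(
  moves=[
    [0.27,0.3616,0.5088,0,0,0,0],
    [0.27,0.3616,0.5088,0,0,0,0],
    [0.27,0,0,0,0,0,-3.4],
    [0.27,0,0,0,0,0,-3.4],
    [0.27,0,0,0,0,0,-3.4],
  ],
)

```text
time: 9.8
tool_pos: [0.5705, 0.0887, 0.2181]
tool_rot: [-0.001, 0.345, 0.939, -0.0]
contact_force: [-0.4, -0.5, 0.8]
gripper_width: 0.271
grasp_force: 0.0
```

Emit:
shift_gripper(
  moves=[
    [0.27,0,0,0,0,0,-3.4],
    [0.27,0,0,0,0,0,-3.4],
    [0.27,0,0,0,0,0,-3.2],
    [0.27,0,0,0.64,0,0,0],
    [0.27,0,0,0,0,0,0],
  ],
)

```text
time: 10.42
tool_pos: [0.568, 0.0884, 0.1747]
tool_rot: [-0.004, 0.105, 0.994, -0.001]
contact_force: [-0.6, -0.3, -0.0]
gripper_width: 0.272
grasp_force: 0.0
```

Emit:
shift_gripper(
  moves=[
    [0.27,0,0,0,0,0,0],
    [0.27,0,0,0,0,0,0],
  ],
)

```text
time: 10.68
tool_pos: [0.5718, 0.0885, 0.181]
tool_rot: [0.001, 0.105, 0.994, 0.0]
contact_force: [0.2, -0.3, 0.9]
gripper_width: 0.266
grasp_force: 0.0
```

Run:
```python
from h import *
s=manip.state();m=rot(s["tool_rot"]).as_matrix();print(np.degrees(np.arctan2(m[1,0],m[0,0])),m[:,2],delta([.5698,.0886,.121]))
im=manip.grab_frame("wrist");cv2.imwrite("pics/w5.png",im[:,:,::-1])
```

```text
167.91913240223215 [ 2.59116591e-03  8.67521874e-05 -9.99996639e-01] [ 0.00209262 -0.00035345  0.05997062]
```

View pics/w5.png

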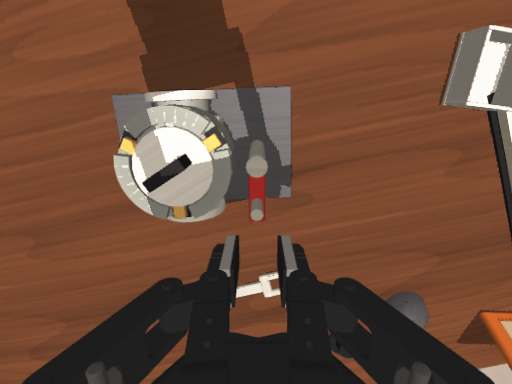

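The pin is at (257,207) and the finger midpoint is at x≈258, so they're centred. I'll descend over it.

Emit:
shift_gripper(
  moves=[
    [0.27,0.032,0,0.4,0,0,0],
    [0.27,0,0,0.32,0,0,0],
    [0.27,0,0,0.224,0,0,0],
    [0.27,0,0,0,0,0,0],
    [0.27,0,0,0,0,0,0],
  ],
)

```text
time: 11.35
tool_pos: [0.5694, 0.0889, 0.1209]
tool_rot: [0.0, 0.105, 0.994, 0.0]
contact_force: [-0.3, 0.1, -0.3]
gripper_width: 0.274
grasp_force: 0.0
```

```bash
python3 -c "
from h import *
print(delta([.5698,.0886,.121]))"
```

```text
[-0.00047953 -0.00024179 -0.00013357]
```

Converted, -0.0057 m is -0.0912, 0.0005 m is 0.008, 0.18 rad is 3.6.

Emit:
shift_gripper(
  moves=[
    [0.27,0.008,-0.0912,0,0,0,3.6],
    [0.27,0.008,-0.0912,0,0,0,3.6],
    [0.27,0.008,-0.0912,0,0,0,3.6],
    [0.27,0,0,0,0,0,0],
  ],
)

```text
time: 11.85
tool_pos: [0.5619, 0.0737, 0.1215]
tool_rot: [0.001, 0.366, 0.931, 0.0]
contact_force: [0.5, 0.6, 1.2]
gripper_width: 0.271
grasp_force: 0.2
```

Emit:
shift_gripper(
  moves=[
    [0.27,0.008,-0.0912,0,0,0,3.6],
    [0.27,0.008,-0.0912,0,0,0,3.6],
    [0.27,0.008,-0.0912,0,0,0,3.6],
    [0.27,0,0,0,0,0,0],
  ],
)

```text
time: 12.35
tool_pos: [0.5474, 0.0648, 0.1213]
tool_rot: [0.001, 0.6, 0.8, 0.001]
contact_force: [1.3, -0.8, 0.8]
gripper_width: 0.266
grasp_force: 0.6
```

Emit:
shift_gripper(
  moves=[
    [0.27,0.008,-0.0912,0,0,0,3.6],
    [0.27,0.008,-0.0912,0,0,0,3.6],
    [0.27,0.008,-0.0912,0,0,0,3.6],
    [0.27,0,0,0,0,0,0],
    [0.27,0,0,0,0,0,0],
  ],
)

```text
time: 12.98
tool_pos: [0.5301, 0.0648, 0.1206]
tool_rot: [0.0, 0.791, 0.611, 0.0]
contact_force: [1.3, -0.1, 1.7]
gripper_width: 0.27
grasp_force: 0.7
```

Emit:
shift_gripper(
  moves=[
    [0.27,0,-0.048,0,0,0,0],
    [0.27,0,0,0,0,0,0],
  ],
)

```text
time: 13.22
tool_pos: [0.5265, 0.0656, 0.1201]
tool_rot: [-0.0, 0.792, 0.61, -0.0]
contact_force: [1.0, -0.9, 1.0]
gripper_width: 0.27
grasp_force: 0.7
```

Emit:
shift_gripper(
  moves=[
    [0.27,0,-0.048,0,0,0,0],
    [0.27,0,0,0,0,0,0],
  ],
)

```text
time: 13.48
tool_pos: [0.5255, 0.0658, 0.1203]
tool_rot: [0.002, 0.793, 0.61, 0.002]
contact_force: [8.9, -3.9, -3.8]
gripper_width: 0.268
grasp_force: 4.6
```

The force rose to about 9 N, so the arm is at its stop. I'll back off, lift clear and check.

Emit:
shift_gripper(
  moves=[
    [0.27,0,0.096,0,0,0,0],
    [0.27,0,0,0,0,0,0],
    [0.27,0,0,-0.64,0,0,0],
    [0.27,0,0,-0.8,0,0,0],
    [0.27,0,0,0,0,0,0],
  ],
)

```text
time: 14.1
tool_pos: [0.532, 0.065, 0.2155]
tool_rot: [0.002, 0.793, 0.61, 0.003]
contact_force: [0.8, -0.1, 0.3]
gripper_width: 0.271
grasp_force: 0.0
```

Emit:
shift_gripper(
  moves=[
    [0.27,-0.48,0,0,0,0,0],
    [0.27,0,0,0,0,0,0],
    [0.27,0,0,0,0,0,0],
  ],
)

```text
time: 14.48
tool_pos: [0.5213, 0.0362, 0.2091]
tool_rot: [-0.001, 0.793, 0.609, -0.0]
contact_force: [-0.5, 1.2, 0.5]
gripper_width: 0.268
grasp_force: 0.0
```

Run:
```python
from h import *
im=manip.grab_frame("wrist");cv2.imwrite("pics/w6.png",im[:,:,::-1])
```

```text
(no output)
```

View pics/w6.png

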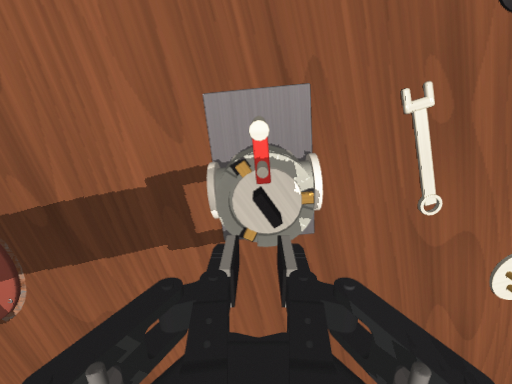

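The red arm, from (259,130) to (263,182), points at the cap's axis over its edge. The ears sit in their notches and the gripper is clear.

```bash
python3 -c "
from plant import manip
print(manip.job_done())"
```

```text
the job is handed in; nothing more can be done
None
```

The cap is fully home with its three ears in the rim notches, the red arm is against its stop over the cap's edge, and the job is handed in at about 14.5 s of the 72 s allowed; the judging returned no verdict.

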